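# Take a filling nozzle off its locking parking hook and fit it to the filler

## Task

Press the sprung keeper of the parking hook down by its tail until it snaps over and stays open, and only then lift the hanging filling nozzle off the hook. Seat that nozzle in the empty place of the nozzle bridge, upright and fully home with its lug bar down between the guide cheeks, and let go. Leave the other two nozzles and the bottles as they are.

Things in the scene. Friction and masses are not known exactly. Their poses are not given: they have to be found in the camera images.
- nozzle_head (a point): Centre of the head of the hanging steel filling nozzle (about 0.3 kg): square head 24x24 mm, 32 mm tall, grasped from above; 36 mm below this point a round lug bar (10 mm thick, 60 mm long) crosses the 22 mm round body, whose tip lies 111 mm below this point (last 18 mm tapered to 10 mm). z up the nozzle, y along the lug bar and square to two head flats. Same after a half turn.
- cradle (a point): Parking hook: fixed steel stand, two upturned prongs 28 mm apart; the nozzle hangs between them, lug bar across their troughs. Point: the resting bar's centre, 150 mm above the table. x from prong tips back to the uprights, y along the bar. Tips rise 9 mm above it at x -7 to -17 mm; bar raised 20 mm: free to go up or forward (-x). Uprights: x 23 to 47 mm, top 18 mm above it.
- keeper (a joint): Keeper angle. A dark steel fork, two 46 mm arms over the ends of the lug bar, and one tail behind; hinge along y at x +36, z +10 mm from the cradle point. 0 shut (arms level just above the bar), 1.3 fully open (arms steeply up). Pressing the tail down opens it. Its over-centre spring shuts it below about 0.7 rad and holds it open beyond; 6 to 8 N on the pad at first, then less.
- keeper_pad (a point): Middle of the upper face of the keeper's tail pad (32 long, 24 wide, 5 mm thick), behind the uprights, 40 mm from the hinge. Shut, the tail slopes up backward at 35 degrees; open, it points 40 degrees below level, the pad having sunk about 49 mm. Press it straight down from above with shut fingers.
- place0 (a point): A place of the nozzle bridge: fixed level plate on posts (90 x 220 mm, 16 thick, top 125 mm above the table), three 27 mm through holes 62 mm apart along y; two hold nozzles, one is empty. Point: hole centre at the plate's top face. Guide cheeks (8 mm high, 15 apart, 18 to 32 mm from the centre, at +x and -x) take the lug bar along x; home: bar on the plate, head centre 41 mm above this point.
- place1 (a point): Middle place of the nozzle bridge, as place0
- place2 (a point): Third place of the nozzle bridge, as place0
- nozzle_b_head (a point): a filling nozzle of the same make, already seated in one of the places of the bridge; point at the centre of its head, its y axis along its lug bar; leave it there
- nozzle_c_head (a point): a filling nozzle of the same make, already seated in one of the places of the bridge; point at the centre of its head, its y axis along its lug bar; leave it there
- bottle_a: miniature bottle standing on the table, dark red with a black cap, 34 mm across, 90 mm tall; origin at its underside; leave it standing
- bottle_b: miniature bottle standing on the table, dark red with a black cap, 34 mm across, 90 mm tall; origin at its underside; leave it standing
- bottle_c: miniature bottle standing on the table, dark red with a black cap, 34 mm across, 90 mm tall; origin at its underside; leave it standing
Mind the look-alikes: they are no part of the job. What is shaped like the part that bears cradle but blue is not meant.

How it is judged:
By the outcome, as a careful person would: the job done as asked, in the order asked, and still so for the second after the job is handed in, with the robot touching nothing.
It also fails if it takes over 61 s, if anything falls off the work surface, if the arm or the gripper's body presses on something with over 40 N, if the wrist force passes 120 N, or if a joint passes its speed limit or range.

## Robot

A 7-joint arm with a two-finger parallel gripper is mounted at the origin on the work surface. World frame = base frame: x ahead of the robot, y to its left, z up, the work surface at z = 0. Lengths are in m, angles in rad, forces in N, time in s.
With the tool pointing down it reaches from about 0.4 to 0.85 m from the base axis. Payload 4.5 kg.
Tool frame: the origin (TCP) lies midway between the tips of the shut fingers; the grasp point (between the pads) lies 19 mm behind it; z points along the fingers, y is the direction in which the jaws open and shut (so a half turn about z gives the same grasp; the last joint's range is limited). The gripper opens to 88 mm and grips with 3 to 60 N. Pads are 18 mm wide; open, the fingers measure 123 mm over their backs; the gripper's body (75 mm by 187 mm) begins 45 mm behind the grasp point.
Start: joints at [-1.225, 0.689, -0.195, 1.565, 0.157, 0.902, -0.215], TCP at [0.192, 0.595, 0.239] pointing down, gripper open.
Joint ranges: [-3.01, 3.01], [-0.46, 2.08], [-1.47, 1.51], [0.13, 2.56], [-1, 4.14], [0.04, 2.09], [-2.66, 2.66]. Speed limits (rad/s): [2.57, 2.57, 3.14, 3.14, 3.14, 3.14, 3.14].

## Interface

Orientations are given as a unit quaternion [x, y, z, w].
In Python, from plant import r, viewer gives the robot as it stands.
- The arm moves only by the tool play_rows, never from a script. Its argument "commands" is a list of rows, each an object with "delta_rot": the turn, a rotation vector about the tool's x, y, z normalised to -1 to 1, where 1 is pi rad, a list of three; "travel": the shift along the tool's x, y, z normalised to -1 to 1, where 1 is 15 cm, a list of three; "gripper": the opening, from -1 (shut) to 1 (fully open). In form: [{"delta_rot": [wx, wy, wz], "travel": [x, y, z], "gripper": gripper}, ...]. A call has 1 to 12 rows; each row is the pose to reach, as a shift and turn from the pose commanded when the call began, along the tool's axes at that moment, turning the shorter way round; what a row does not reach only later rows make up. A row lasts 1/8 s, in which the tool goes at most 62.5 mm and 10.7 degrees, less where a joint would pass 70% of its speed; a pose out of reach is approached as far as the arm can. A call with a number of a shift or a turn outside -1 to 1 is refused whole. A call with a gripper value outside its range is refused whole. The fingers move at their own pace and stop on an object; "force" is the grip in N (left out, the last holds). Time passes only in rows, so rows that repeat a pose let the fingers close. It gives the time, the measured TCP pose, the force and the opening at its end, in the units of the state.
- r.get_state(): the state, without advancing time (a new reading comes with each control period).
- viewer.snapshot(name): name is "scene" or "top"; returns a dict with "color" (420x560x3 uint8, red, green, blue), "z_map" (420x560 float32, m along the optical axis (not along the pixel's ray), 0 where there is no reading), "fx", "fy", "cx", "cy" (pixels), "distortion" ([k1, k2, p1, p2, k3] as OpenCV has them; the pictures are not rectified), "origin" and "attitude" of the camera in the world. Camera axes: x right, y up, looking along -z (the intrinsics and any distortion apply to the point x, -y, -z); pixel columns grow to the right and rows downward; lengths in m; the calibration is good to about 2 mm. A picture is of the moment at which its call begins.
- r.finish_job(): hands the job in, once; it reports no verdict.
Trained networks look in the newest picture that a camera, given by its name, has taken for a name from the list of things; names that differ only in an ending like _2 or _b are one class to them, and where a whole thing is asked for, a point or a joint stands for the part that bears it (a point fixed in the world has none). Each returns a list of dicts, best first, with "conf" (0 to 1); they miss things now and then, are a little off and sometimes report something else, mostly with a low value. They report only what shows in the picture. A call takes as long as a camera call. They do not tell look-alikes from the thing itself.
- viewer.outline_of(camera, label): "pixels" (420x560 bool, what is visible of it) and "at" ([column, row] in pixels, amid what is visible of it).
- viewer.pinpoint(camera, label): "at" ([column, row] in pixels: a listed point, or the origin of a listed thing).
The state is a dict: "clock": time; "q": joint angles; "qd": joint speeds; "joint_torque": joint torques, N m; "tool_pos": TCP position; "eef_rot": TCP orientation; "contact_force": force on the tool from outside, world axes, zero at the start; "moment": the same for the moment, N m; "opening": opening from 0.0 (shut) to 1.0 (fully open).
Only numpy, scipy, OpenCV 4.12 (cv2) and the standard library are available. Lean on these libraries where they do the work, as an engineer would, in place of code of your own. Each camera call takes 0.05 s, during which the arm holds its last target. There are 200 camera calls.

## Working session

There is one attempt and no reset: what is moved stays moved. The work goes in short steps, Python scripts to look and compute and a tool call to move; the robot and the scene stay as the last step left them, time stands still between calls to the robot, and variables do not carry over. Pictures are saved under pics/ and viewed, about 8 in all and at most 12, crops included, and the job is handed in when it is done.

Besides the shell and the picture viewer there is one more tool, called after "Call:" as name(argument=value, ...), one argument or row to a line, values as JSON. play_rows: Moves the arm, as the interface text tells. Its arguments: {"type":"object","properties":{"commands":{"type":"array","items":{"type":"object","properties":{"delta_rot":{"type":"array","items":{"type":"number","minimum":-1,"maximum":1}},"travel":{"type":"array","items":{"type":"number","minimum":-1,"maximum":1}},"gripper":{"type":"number"}}}},"force":{"type":"number"}},"required":["commands"]}

```bash
mkdir -p pics; ls
cat > h.py <<'E'
import numpy as np, cv2
from scipy.spatial.transform import Rotation as R
from plant import r, viewer
def snap(n,f=None):
    s=viewer.snapshot(n)
    if f: cv2.imwrite('pics/'+f,s['color'][...,::-1])
    return s
def att(s):
    a=np.array(s['attitude'],float)
    return a if a.shape==(3,3) else R.from_quat(a).as_matrix()
def ray(s,px):
    K=np.array([[s['fx'],0,s['cx']],[0,s['fy'],s['cy']],[0,0,1]],float)
    p=cv2.undistortPoints(np.array(px,float).reshape(-1,1,2),K,np.array(s['distortion'],float)).reshape(-1,2)
    return np.c_[p[:,0],-p[:,1],-np.ones(len(p))]@att(s).T
def atz(s,px,z):
    d=ray(s,px);o=np.array(s['origin']);return o+d*((z-o[2])/d[:,2])[:,None]
def atd(s,px):
    px=np.array(px,float).reshape(-1,2);i=np.round(px).astype(int)
    return np.array(s['origin'])+ray(s,px)*s['z_map'][i[:,1],i[:,0]][:,None]
def proj(s,P):
    K=np.array([[s['fx'],0,s['cx']],[0,s['fy'],s['cy']],[0,0,1]],float)
    c=(np.array(P,float).reshape(-1,3)-s['origin'])@att(s)*[1,-1,-1]
    return cv2.projectPoints(c,np.zeros(3),np.zeros(3),K,np.array(s['distortion'],float))[0].reshape(-1,2)
def cloud(s):
    v,u=np.nonzero(s['z_map']>0);return np.c_[u,v],atd(s,np.c_[u,v])
E
python3 - <<'E'
from h import *
np.set_printoptions(precision=4,suppress=True)
print(r.get_state()['eef_rot'])
for n in('scene','top'):
    s=snap(n,n+'0.png');print(n,s['origin'],s['fx'],s['distortion'])
    for l in['nozzle_head','cradle','keeper_pad','place0','place1','place2','nozzle_b_head','bottle_a']:
        for d in viewer.pinpoint(n,l):
            if d['conf']>.2: print(l,round(d['conf'],2),np.round(d['at'],1),atd(s,d['at'])[0])
E
```

```text
pics
[ 0.1552  0.9879 -0.0009 -0.0001]
scene [ 1.4715 -0.2121  0.7445] 509.60608937664364 [-0.0035  0.      0.      0.      0.    ]
nozzle_head 0.9 [347.5 178.1] [0.5335 0.1882 0.1919]
cradle 0.67 [437.9 194.2] [0.6094 0.3737 0.1653]
cradle 0.61 [347.2 191.1] [0.5289 0.192  0.1551]
cradle 0.5 [363.7 194.3] [0.6041 0.1982 0.1885]
keeper_pad 0.58 [362.4 195.1] [0.5619 0.2152 0.1598]
keeper_pad 0.41 [453.6 194.4] [0.6581 0.3781 0.192 ]
place0 0.95 [209.2 221.8] [ 0.5331 -0.1287  0.1271]
place0 0.8 [186.  224.3] [ 0.5395 -0.1796  0.1333]
place1 0.95 [209.2 221.8] [ 0.5331 -0.1287  0.1271]
place1 0.8 [186.  224.3] [ 0.5395 -0.1796  0.1333]
place2 0.95 [209.2 221.8] [ 0.5331 -0.1287  0.1271]
place2 0.8 [186.  224.3] [ 0.5395 -0.1796  0.1333]
nozzle_b_head 0.67 [214.  204.7] [ 0.54   -0.1158  0.1734]
nozzle_b_head 0.3 [210.  221.6] [ 0.5359 -0.1272  0.1292]
bottle_a 0.81 [257.2 230.2] [ 0.429  -0.0007  0.0132]
bottle_a 0.74 [309.2 256.6] [0.5586 0.0965 0.0069]
bottle_a 0.73 [371.2 234. ] [0.5092 0.2744 0.0074]
top [0.491  0.0248 1.1368] 404.45583576237925 [-0.0567  0.      0.      0.      0.    ]
nozzle_head 0.73 [208.7 210.5] [0.5179 0.1942 0.2084]
cradle 0.96 [136.9 186.8] [0.5944 0.4318 0.0141]
cradle 0.95 [215.1 209.1] [0.5216 0.183  0.1864]
keeper_pad 0.61 [129.8 162.6] [0.6384 0.3898 0.1769]
keeper_pad 0.5 [203.7 179.9] [0.591  0.2086 0.1883]
place0 0.85 [339.3 208.2] [ 0.5177 -0.1105  0.1789]
place0 0.76 [368.6 203.3] [ 0.5275 -0.1781  0.1898]
place1 0.85 [339.3 208.2] [ 0.5177 -0.1105  0.1789]
place1 0.76 [368.6 203.3] [ 0.5275 -0.1781  0.1898]
place2 0.85 [339.3 208.2] [ 0.5177 -0.1105  0.1789]
place2 0.76 [368.6 203.3] [ 0.5275 -0.1781  0.1898]
nozzle_b_head 0.51 [342.4 205.5] [ 0.5239 -0.1177  0.1809]
bottle_a 0.68 [290.1 249.4] [0.4165 0.0066 0.0907]
bottle_a 0.67 [391.7 205.3] [ 0.5273 -0.28    0.0147]
bottle_a 0.53 [191.5 221.9] [0.4927 0.2688 0.0562]
bottle_a 0.41 [257.8 198.8] [0.5504 0.089  0.0656]
```

```bash
python3 -c "
import cv2,numpy as np
a=cv2.imread('pics/scene0.png');b=cv2.imread('pics/top0.png');cv2.imwrite('pics/both0.png',cv2.resize(np.hstack([a[:, :],b]),(800,300)))"
```

```text
(no output)
```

View pics/scene0.png

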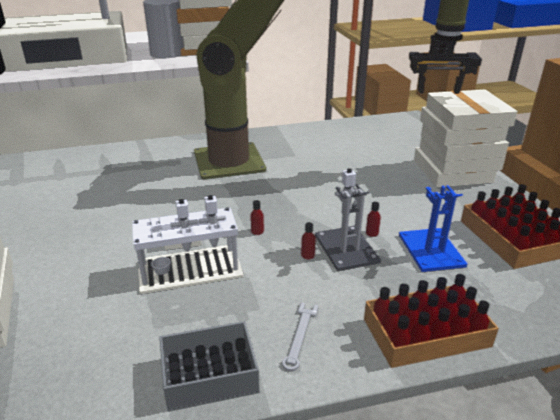

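View pics/top0.png

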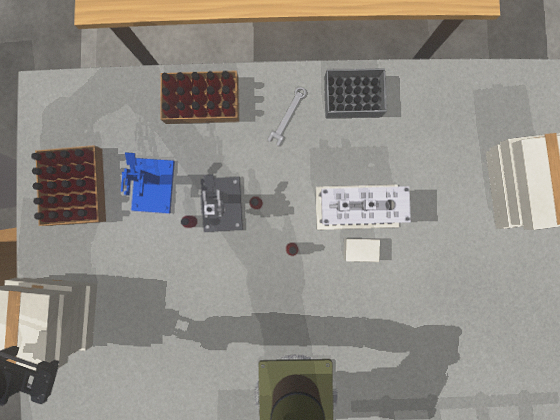

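The steel stand is at top-view pixel (215,205), with the nozzle head at (208,210). The blue stand is the decoy. The bridge is at (365,205), and its empty hole is at about (390,205). I'll enlarge these areas and measure from the depth map.

Run:
```python
from h import *
np.set_printoptions(precision=4,suppress=True)
t=snap('top');s=snap('scene')
def crop(s,x0,y0,w,h,W,H): return cv2.resize(s['color'][y0:y0+h,x0:x0+w,::-1],(W,H),interpolation=cv2.INTER_CUBIC)
im=np.vstack([np.hstack([crop(t,190,165,60,75,320,400)[:300],crop(t,310,175,110,65,480,284)[:300] if 0 else cv2.resize(crop(t,310,175,110,65,480,284),(480,300))]),
 np.hstack([crop(s,310,155,80,75,320,300),crop(s,125,185,125,80,480,300)])])
cv2.imwrite('pics/c1.png',im)
for nm,c in(('top',t),('scene',s)):
    uv,P=cloud(c)
    def box(x0,x1,y0,y1,z0,z1):
        m=(P[:,0]>x0)&(P[:,0]<x1)&(P[:,1]>y0)&(P[:,1]<y1)&(P[:,2]>z0)&(P[:,2]<z1);return uv[m],P[m]
    for lab,b in dict(headA=(.48,.56,.16,.22,.192,.215),plate=(.45,.6,-.28,0,.115,.135),heads=(.48,.58,-.22,-.05,.172,.2),base=(.4,.7,.1,.26,.004,.03),pad=(.56,.66,.15,.25,.165,.21)).items():
        u,p=box(*b)
        if len(p)<5: print(nm,lab,len(p));continue
        xy=p[:,:2].astype(np.float32);rc=cv2.minAreaRect(xy*1000)
        print(nm,lab,len(p),'mean',p.mean(0),'med z',np.median(p[:,2]),'rect',np.round(rc[0],1),np.round(rc[1],1),round(rc[2],1))
```

```text
top headA 113 mean [0.5224 0.1945 0.2032] med z 0.20266377104174338 rect [521.9 195. ] [23.3 24. ] 1.1
top plate 2515 mean [ 0.5263 -0.1749  0.1262] med z 0.1260021730341816 rect [ 526.9 -176.8] [ 90.2 206.7] 0.3
top heads 220 mean [ 0.5266 -0.1519  0.1834] med z 0.18303579981476203 rect [ 526.9 -152.4] [22.6 86.1] 1.0
top base 1707 mean [0.5371 0.1821 0.0117] med z 0.012209448330402273 rect [550.7 180.8] [158.8 298.2] 89.8
top pad 174 mean [0.5832 0.1975 0.1812] med z 0.18235335353924464 rect [581.5 192.7] [48.  40.9] 88.9
scene headA 99 mean [0.5278 0.1934 0.2   ] med z 0.20054122544161412 rect [525. 195.] [23.6 24.1] 1.0
scene plate 2297 mean [ 0.5387 -0.18    0.1249] med z 0.12487366609297279 rect [ 527.3 -176.5] [ 97.5 207.3] 0.4
scene heads 226 mean [ 0.5328 -0.1527  0.1807] med z 0.18123333006735914 rect [ 529.3 -152. ] [25.7 85.8] 0.9
scene base 1637 mean [0.5575 0.1881 0.0117] med z 0.011333424209732823 rect [552.9 182. ] [184.8 198.5] 34.4
scene pad 56 mean [0.5898 0.1935 0.1819] med z 0.18497148717357342 rect [584.5 195.1] [35.7 47.1] 89.6
```

View pics/c1.png

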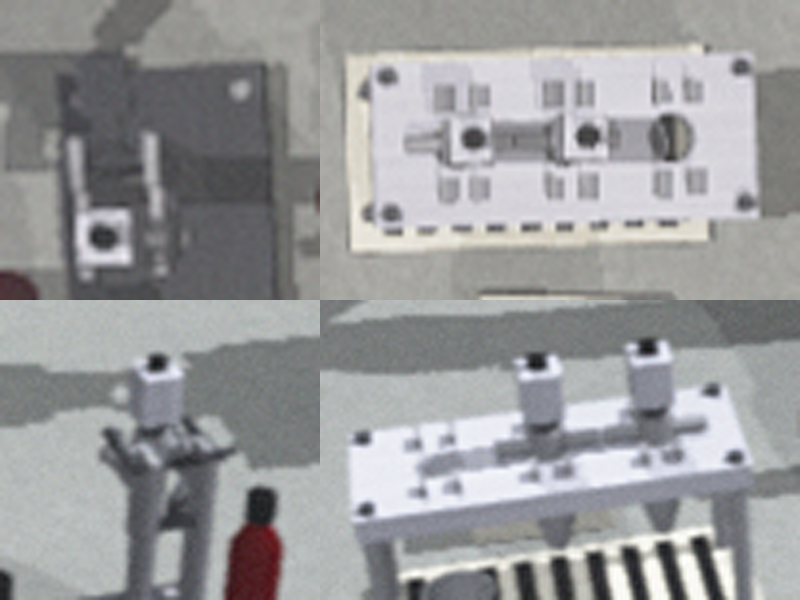

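Run:
```python
from h import *
np.set_printoptions(precision=4,suppress=True,linewidth=220)
for n in('top','scene'):
    c=snap(n);uv,P=cloud(c)
    m=(P[:,0]>.54)&(P[:,0]<.63)&(P[:,1]>.15)&(P[:,1]<.24)&(P[:,2]>.13)
    p=P[m];print(n,m.sum())
    for x in np.arange(.54,.625,.005):
        q=p[(p[:,0]>=x)&(p[:,0]<x+.005)]
        if len(q): print(round(x,3),len(q),'y',q[:,1].min().round(3),np.median(q[:,1]).round(3),q[:,1].max().round(3),'z',np.percentile(q[:,2],[5,50,95]))
    m=(P[:,0]>.45)&(P[:,0]<.6)&(P[:,1]>-.32)&(P[:,1]<-.04)&(P[:,2]>.12)&(P[:,2]<.131)
    print(cv2.minAreaRect((P[m][:,:2]*1000).astype(np.float32)))
    m=(P[:,0]>.45)&(P[:,0]<.6)&(P[:,1]>-.31)&(P[:,1]<-.04)&(P[:,2]>.172)
    p=P[m]
    for q in(p[p[:,1]>-.152],p[p[:,1]<-.152]): print('head',cv2.minAreaRect((q[:,:2]*1000).astype(np.float32)))
    for l in('keeper_pad','keeper'):
        for d in viewer.outline_of(n,l)[:3]:
            k=d['pixels'];v,u=np.nonzero(k);q=atd(c,np.c_[u,v]);print(l,d['conf'],d['at'],k.sum(),np.median(q,0),np.percentile(q,5,axis=0),np.percentile(q,95,axis=0))
    if n=='top':
        m=(P[:,0]>.4)&(P[:,0]<.65)&(P[:,1]>.1)&(P[:,1]<.24)&(P[:,2]>.008)&(P[:,2]<.018)
        k=np.zeros((420,560),np.uint8);k[uv[m][:,1],uv[m][:,0]]=1
        print('base',cv2.minAreaRect((P[m][:,:2]*1000).astype(np.float32)))
```

```text
top 333
0.54 25 y 0.17 0.21 0.223 z [0.1438 0.1613 0.1669]
0.545 31 y 0.17 0.211 0.223 z [0.1452 0.1635 0.1693]
0.55 28 y 0.17 0.211 0.223 z [0.1409 0.1641 0.1685]
0.555 51 y 0.17 0.197 0.223 z [0.134  0.1637 0.1701]
0.56 32 y 0.169 0.194 0.217 z [0.1481 0.1662 0.1695]
0.565 29 y 0.177 0.195 0.217 z [0.1414 0.1674 0.1715]
0.57 14 y 0.192 0.196 0.202 z [0.17   0.1734 0.1776]
0.575 16 y 0.186 0.198 0.208 z [0.175  0.1767 0.1793]
0.58 23 y 0.186 0.198 0.209 z [0.1779 0.1809 0.1841]
0.585 20 y 0.188 0.198 0.209 z [0.1813 0.1836 0.1863]
0.59 27 y 0.186 0.199 0.21 z [0.1847 0.1876 0.1916]
0.595 27 y 0.186 0.198 0.21 z [0.188  0.1917 0.1953]
0.6 10 y 0.187 0.199 0.209 z [0.1908 0.1935 0.196 ]
((526.9525756835938, -184.5753173828125), (90.16252136230469, 222.5422821044922), 0.31857413053512573)
head ((526.1094360351562, -121.62165069580078), (24.247814178466797, 21.422245025634766), 88.65827178955078)
head ((527.3753662109375, -183.34031677246094), (23.54583740234375, 21.791536331176758), 88.75791931152344)
keeper_pad 0.78 [132.5, 170.8] 247 [0.6283 0.3842 0.1737] [0.5752 0.3642 0.159 ] [0.6
[... 947 characters left out ...]
794 0.1836 0.1843]
0.595 6 y 0.187 0.188 0.204 z [0.1838 0.187  0.1906]
0.6 21 y 0.187 0.199 0.212 z [0.189  0.1911 0.1932]
0.605 3 y 0.19 0.193 0.2 z [0.1912 0.1944 0.1945]
((527.5035400390625, -182.81112670898438), (95.88716125488281, 220.4746551513672), 0.46972957253456116)
head ((529.806396484375, -121.17437744140625), (24.34756088256836, 23.591426849365234), 1.6506973505020142)
head ((528.2500610351562, -183.05926513671875), (28.45561408996582, 23.413501739501953), 1.5778249502182007)
keeper_pad 0.61 [445.7, 198.3] 63 [0.6131 0.3706 0.1645] [0.5777 0.3624 0.157 ] [0.6628 0.392  0.1934]
keeper_pad 0.42 [359.0, 195.8] 88 [0.5545 0.187  0.1628] [0.5209 0.1693 0.1582] [0.6044 0.2207 0.1924]
```

```bash
cat > go.py <<'E'
# usage: go.py x y z jawdeg -> travel & rot for that TCP target from the measured pose
from h import *; import sys
x,y,z,j=map(float,sys.argv[1:5]);s=r.get_state();M=R.from_quat(s['eef_rot']).as_matrix()
d=M.T@(np.array([x,y,z])-s['tool_pos'])/.15
a=np.radians(j);T=np.c_[[np.sin(a),-np.cos(a),0],[np.cos(a),np.sin(a),0],[0,0,-1]]
w=R.from_matrix(M.T@T).as_rotvec()/np.pi
print('travel',d.round(4),'rot',w.round(4),'| t',round(s['clock'],2),'pos',np.round(s['tool_pos'],4),'F',np.round(s['contact_force'],1),'open',round(s['opening'],3),'q7',round(s['q'][6],2))
E
python3 go.py .591 .198 .23 92.3
```

```text
Traceback (most recent call last):
  File "go.py", line 6, in <module>
    w=R.from_matrix(M.T@T).as_rotvec()/np.pi
      ~~~~~~~~~~~~~^^^^^^^
  File "scipy/spatial/transform/_rotation.pyx", line 1143, in scipy.spatial.transform._rotation.Rotation.from_matrix
ValueError: Non-positive determinant (left-handed or null coordinate frame) in rotation matrix 0: [[-9.38701976e-01  3.44729750e-01 -2.89208814e-05]
 [ 3.44729750e-01  9.38701964e-01 -1.47690857e-04]
 [ 2.37653438e-05  1.48607587e-04  9.99999989e-01]].
```

Call:
play_rows(
  commands=[
    {"delta_rot":[0,0,-0.05],"travel":[-0.33,-0.17,-0.2],"gripper":-1},
    {"delta_rot":[0,0,-0.1117],"travel":[-0.66,-0.34,-0.2],"gripper":-1},
    {"delta_rot":[0,0,-0.1117],"travel":[-1,-0.51,-0.2],"gripper":-1},
    {"delta_rot":[0,0,-0.1117],"travel":[-1,-0.51,-0.2],"gripper":-1},
  ],
)

```text
clock: 1.8
tool_pos: [0.3163, 0.4714, 0.2686]
eef_rot: [-0.015, 1.0, -0.002, 0.001]
contact_force: [-0.4, 0.2, -0.3]
opening: 0.569
```

```bash
python3 go.py .591 .198 .25 92.3
```

```text
Traceback (most recent call last):
  File "go.py", line 6, in <module>
    w=R.from_matrix(M.T@T).as_rotvec()/np.pi
      ~~~~~~~~~~~~~^^^^^^^
  File "scipy/spatial/transform/_rotation.pyx", line 1143, in scipy.spatial.transform._rotation.Rotation.from_matrix
ValueError: Non-positive determinant (left-handed or null coordinate frame) in rotation matrix 0: [[-0.99993725  0.01083568  0.00284252]
 [ 0.01084545  0.99993525  0.00344698]
 [ 0.00280499 -0.00347759  0.99999002]].
```

```bash
sed -i 's/\[np.sin(a),-np.cos(a),0\]/[-np.sin(a),np.cos(a),0]/' go.py; python3 go.py .591 .198 .25 92.3
```

```text
travel [-1.7764 -1.8753  0.1358] rot [-0.0011  0.0009 -0.0035] | t 1.8 pos [0.3163 0.4714 0.2686] F [-0.4  0.2 -0.3] open 0.569 q7 0.32
```

Call:
play_rows(
  commands=[
    {"delta_rot":[-0.001,0.001,-0.003],"travel":[-0.3,-0.32,0],"gripper":-1},
    {"delta_rot":[-0.001,0.001,-0.003],"travel":[-0.6,-0.63,0],"gripper":-1},
    {"delta_rot":[-0.001,0.001,-0.003],"travel":[-0.89,-0.94,0],"gripper":-1},
    {"delta_rot":[-0.001,0.001,-0.003],"travel":[-0.89,-0.94,0],"gripper":-1},
  ],
)

```text
clock: 2.3
tool_pos: [0.4538, 0.3361, 0.2684]
eef_rot: [-0.02, 1.0, 0.0, -0.001]
contact_force: [-0.5, 0.9, 0.2]
opening: 0.118
```

Call:
play_rows(
  commands=[
    {"delta_rot":[0,0,0],"travel":[-0.3,-0.32,0],"gripper":-1},
    {"delta_rot":[0,0,0],"travel":[-0.6,-0.63,0],"gripper":-1},
    {"delta_rot":[0,0,0],"travel":[-0.89,-0.93,0.1],"gripper":-1},
    {"delta_rot":[0,0,0],"travel":[-0.89,-0.93,0.1],"gripper":-1},
    {"delta_rot":[0,0,0],"travel":[-0.89,-0.93,0.1],"gripper":-1},
  ],
)

```text
clock: 2.92
tool_pos: [0.5892, 0.2093, 0.2526]
eef_rot: [-0.025, 1.0, 0.002, -0.002]
contact_force: [0.6, 0.8, -0.0]
opening: 0.002
```

```bash
python3 go.py .591 .198 .21 92.3
python3 - <<'E'
from h import *
s=snap('scene','s2.png');t=snap('top')
im=np.hstack([cv2.resize(s['color'][130:280,290:430,::-1],(400,428)),cv2.resize(t['color'][140:247,170:270,::-1],(400,428))]);cv2.imwrite('pics/c2.png',im)
E
```

```text
travel [-0.0092 -0.0775  0.2834] rot [ 0.0015 -0.0013  0.003 ] | t 2.92 pos [0.5892 0.2093 0.2526] F [ 0.6  0.8 -0. ] open 0.002 q7 0.98
```

View pics/c2.png

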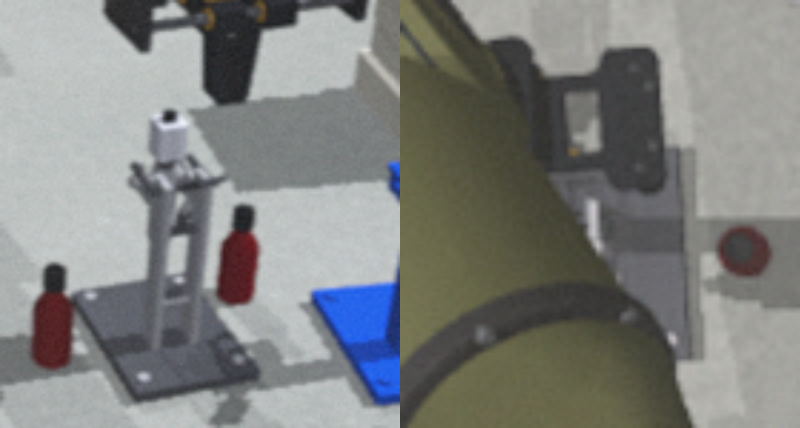

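Run:
```python
from h import *
s=snap('scene');st=r.get_state();p=np.array(st['tool_pos']);print(p,proj(s,[p,p+[0,0,.02]]))
uv,P=cloud(s)
m=(abs(P-p-[0,0,.008])<[.05,.04,.012]).all(1);q=P[m];print(len(q),q.min(0),q.max(0),np.median(q,0),uv[m].min(0),uv[m].max(0))
```

```text
[0.58852931 0.21061161 0.25336056] [[369.09896701 163.20944197]
 [369.99933249 154.58777674]]
140 [0.58226776 0.19403599 0.25187275] [0.60280308 0.22545756 0.27316264] [0.59787223 0.2079988  0.26381553] [362 155] [378 166]
```

Call:
play_rows(
  commands=[
    {"delta_rot":[0,0,0],"travel":[-0.01,-0.075,0.08],"gripper":-1},
    {"delta_rot":[0,0,0],"travel":[-0.01,-0.075,0.28],"gripper":-1},
    {"delta_rot":[0,0,0],"travel":[-0.01,-0.075,0.28],"gripper":-1},
    {"delta_rot":[0,0,0],"travel":[-0.01,-0.075,0.28],"gripper":-1},
  ],
)

```text
clock: 3.58
tool_pos: [0.5921, 0.1968, 0.2114]
eef_rot: [-0.024, 1.0, 0.002, -0.001]
contact_force: [0.6, -0.0, -0.1]
opening: 0.007
```

```bash
python3 go.py .591 .198 .19 92.3
```

```text
travel [0.0063 0.0076 0.1424] rot [ 0.0011 -0.0008  0.0028] | t 3.58 pos [0.5921 0.1968 0.2114] F [ 0.6 -0.  -0.1] open 0.007 q7 0.98
```

Call:
play_rows(
  commands=[
    {"delta_rot":[0,0,0],"travel":[0,0.007,0.1],"gripper":-1},
    {"delta_rot":[0,0,0],"travel":[0,0.007,0.15],"gripper":-1},
    {"delta_rot":[0,0,0],"travel":[0,0.007,0.2],"gripper":-1},
    {"delta_rot":[0,0,0],"travel":[0,0.007,0.24],"gripper":-1},
    {"delta_rot":[0,0,0],"travel":[0,0.007,0.28],"gripper":-1},
  ],
)

```text
clock: 4.2
tool_pos: [0.5924, 0.1981, 0.1689]
eef_rot: [-0.024, 1.0, 0.002, -0.001]
contact_force: [0.8, -0.3, 3.0]
opening: 0.005
```

```bash
python3 go.py .591 .198 .141 92.3
```

```text
travel [ 0.009  -0.0006  0.1858] rot [ 0.0012 -0.0005  0.0027] | t 4.2 pos [0.5924 0.1981 0.1689] F [ 0.8 -0.3  3. ] open 0.005 q7 0.95
```

Call:
play_rows(
  commands=[
    {"delta_rot":[0,0,0],"travel":[0,0,0.04],"gripper":-1},
    {"delta_rot":[0,0,0],"travel":[0,0,0.08],"gripper":-1},
    {"delta_rot":[0,0,0],"travel":[0,0,0.12],"gripper":-1},
    {"delta_rot":[0,0,0],"travel":[0,0,0.16],"gripper":-1},
    {"delta_rot":[0,0,0],"travel":[0,0,0.18],"gripper":-1},
    {"delta_rot":[0,0,0],"travel":[0,0,0.18],"gripper":-1},
  ],
)

```text
clock: 4.95
tool_pos: [0.5925, 0.1979, 0.1424]
eef_rot: [-0.024, 1.0, 0.002, -0.001]
contact_force: [0.8, -0.9, 3.9]
opening: 0.0
```

Call:
play_rows(
  commands=[
    {"delta_rot":[0,0,0],"travel":[0,0,-0.2],"gripper":-1},
    {"delta_rot":[0,0,0],"travel":[0,0,-0.6],"gripper":-1},
    {"delta_rot":[0,0,0],"travel":[0,0,-0.93],"gripper":-1},
    {"delta_rot":[0,0,0],"travel":[0,0,-0.93],"gripper":-1},
  ],
)

```text
clock: 5.45
tool_pos: [0.5942, 0.1986, 0.2855]
eef_rot: [-0.024, 1.0, 0.003, 0.002]
contact_force: [0.2, -0.5, -0.1]
opening: 0.002
```

```bash
python3 go.py .524 .195 .26 92.3
python3 - <<'E'
from h import *
np.set_printoptions(precision=4,suppress=True)
s=snap('scene','s3.png')
cv2.imwrite('pics/c3.png',cv2.resize(s['color'][140:280,290:430,::-1],(560,560),interpolation=cv2.INTER_CUBIC))
uv,P=cloud(s);m=(P[:,0]>.5)&(P[:,0]<.545)&(P[:,1]>.17)&(P[:,1]<.22)&(P[:,2]>.172)&(P[:,2]<.21)
print(P[m].mean(0),cv2.minAreaRect((P[m][:,:2]*1000).astype(np.float32)))
m=(P[:,0]>.53)&(P[:,0]<.62)&(P[:,1]>.15)&(P[:,1]<.24)&(P[:,2]>.172)
print('arms',m.sum(),P[m].min(0),P[m].max(0))
E
```

```text
travel [ 0.4694 -0.0026  0.1677] rot [0.002  0.0016 0.0026] | t 5.45 pos [0.5942 0.1986 0.2855] F [ 0.2 -0.5 -0.1] open 0.002 q7 1.01
[0.5301 0.1936 0.1916] ((531.4778442382812, 192.59242248535156), (29.27324867248535, 34.3538932800293), 71.54984283447266)
arms 3332 [0.5302 0.1501 0.1721] [0.62   0.2399 0.5815]
```

View pics/c3.png

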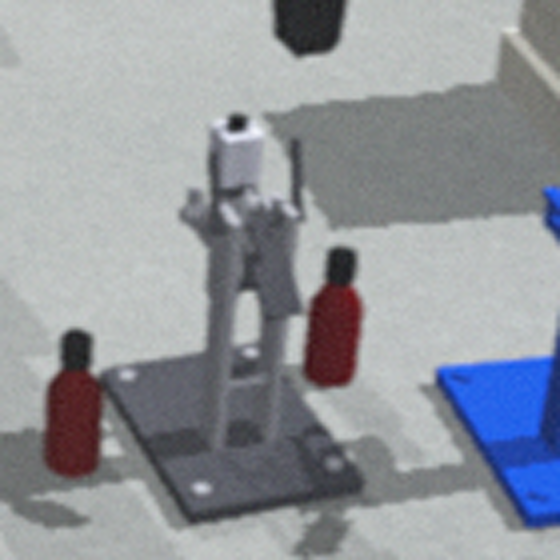

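Call:
play_rows(
  commands=[
    {"delta_rot":[0.002,0.001,0.002],"travel":[0.25,-0.01,0],"gripper":0.3},
    {"delta_rot":[0.002,0.001,0.002],"travel":[0.48,-0.016,0],"gripper":0.3},
    {"delta_rot":[0.002,0.001,0.002],"travel":[0.48,-0.016,0],"gripper":0.3},
    {"delta_rot":[0.002,0.001,0.002],"travel":[0.48,-0.016,0.2],"gripper":0.3},
    {"delta_rot":[0.002,0.001,0.002],"travel":[0.48,-0.016,0.2],"gripper":0.3},
    {"delta_rot":[0.002,0.001,0.002],"travel":[0.48,-0.016,0.2],"gripper":0.3},
  ],
)

```text
clock: 6.25
tool_pos: [0.5207, 0.1916, 0.2514]
eef_rot: [-0.021, 1.0, -0.002, -0.003]
contact_force: [1.2, 0.2, 1.1]
opening: 0.646
```

```bash
python3 go.py .522 .195 .17 92.3
```

```text
travel [-0.0129  0.0238  0.5427] rot [-0.001  -0.0021  0.0006] | t 6.25 pos [0.5207 0.1916 0.2514] F [1.2 0.2 1.1] open 0.646 q7 0.92
```

Call:
play_rows(
  commands=[
    {"delta_rot":[-0.001,-0.002,0],"travel":[-0.01,0.022,0.05],"gripper":0.3},
    {"delta_rot":[-0.001,-0.002,0],"travel":[-0.01,0.022,0.2],"gripper":0.3},
    {"delta_rot":[-0.001,-0.002,0],"travel":[-0.01,0.022,0.35],"gripper":0.3},
    {"delta_rot":[-0.001,-0.002,0],"travel":[-0.01,0.022,0.46],"gripper":0.3},
    {"delta_rot":[-0.001,-0.002,0],"travel":[-0.01,0.022,0.54],"gripper":0.3},
    {"delta_rot":[-0.001,-0.002,0],"travel":[-0.01,0.022,0.54],"gripper":0.3},
  ],
)

```text
clock: 7.0
tool_pos: [0.5208, 0.1947, 0.17]
eef_rot: [-0.021, 1.0, -0.0, -0.0]
contact_force: [-0.7, 0.1, -0.6]
opening: 0.653
```

```bash
python3 go.py .522 .195 .17 92.3
```

```text
travel [-0.008   0.0019 -0.0002] rot [-0.0001 -0.0003  0.0007] | t 7.0 pos [0.5208 0.1947 0.17  ] F [-0.7  0.1 -0.6] open 0.653 q7 0.86
```

Close gently first, then grip firmly.

Call:
play_rows(
  commands=[
    {"travel":[-0.01,0,0],"delta_rot":[0,0,0],"gripper":0},
    {"travel":[-0.01,0,0],"delta_rot":[0,0,0],"gripper":-1},
    {"travel":[-0.01,0,0],"delta_rot":[0,0,0],"gripper":-1},
    {"travel":[-0.01,0,0],"delta_rot":[0,0,0],"gripper":-1},
    {"travel":[-0.01,0,0],"delta_rot":[0,0,0],"gripper":-1},
    {"travel":[-0.01,0,0],"delta_rot":[0,0,0],"gripper":-1},
  ],
  force=15,
)

```text
clock: 7.75
tool_pos: [0.5228, 0.1951, 0.1709]
eef_rot: [-0.021, 1.0, 0.0, 0.0]
contact_force: [-0.5, 1.0, 3.3]
opening: 0.271
```

Call:
play_rows(
  commands=[
    {"travel":[0,0,0],"delta_rot":[0,0,0],"gripper":-1},
    {"travel":[0,0,0],"delta_rot":[0,0,0],"gripper":-1},
  ],
  force=40,
)

```text
clock: 8.0
tool_pos: [0.5228, 0.1952, 0.1709]
eef_rot: [-0.021, 1.0, 0.0, 0.0]
contact_force: [-0.1, 0.8, 5.5]
opening: 0.269
```

Call:
play_rows(
  commands=[
    {"travel":[0,0,-0.05],"delta_rot":[0,0,0],"gripper":-1},
    {"travel":[0,0,-0.12],"delta_rot":[0,0,0],"gripper":-1},
    {"travel":[0,0,-0.25],"delta_rot":[0,0,0],"gripper":-1},
    {"travel":[0,0,-0.4],"delta_rot":[0,0,0],"gripper":-1},
    {"travel":[0,0,-0.6],"delta_rot":[0,0,0],"gripper":-1},
    {"travel":[0,0,-0.8],"delta_rot":[0,0,0],"gripper":-1},
    {"travel":[0,0,-1],"delta_rot":[0,0,0],"gripper":-1},
    {"travel":[0,0,-1],"delta_rot":[0,0,0],"gripper":-1},
    {"travel":[0,0,-1],"delta_rot":[0,0,0],"gripper":-1},
  ],
)

```text
clock: 9.12
tool_pos: [0.5217, 0.194, 0.3193]
eef_rot: [-0.021, 1.0, -0.001, -0.001]
contact_force: [0.8, -0.5, -4.1]
opening: 0.27
```

```bash
python3 go.py .527 -.245 .32 0.4
python3 - <<'E'
from h import *
s=snap('scene','s4.png')
cv2.imwrite('pics/c4.png',cv2.resize(s['color'][90:280,290:430,::-1],(420,570),interpolation=cv2.INTER_CUBIC))
E
```

```text
travel [ 8.8100e-02 -2.9257e+00 -6.0000e-04] rot [-9.000e-04 -2.000e-04  5.112e-01] | t 9.12 pos [0.5217 0.194  0.3193] F [ 0.8 -0.5 -4.1] open 0.27 q7 0.96
```

View pics/c4.png

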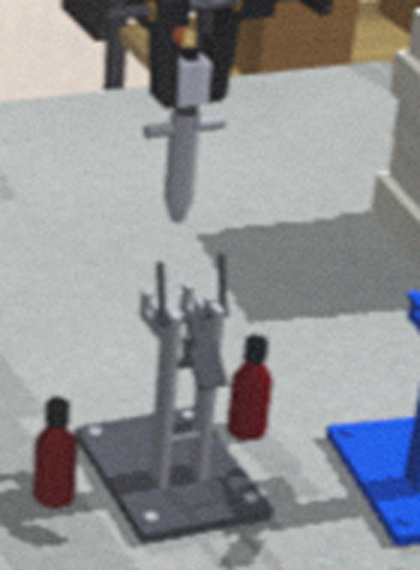

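Call:
play_rows(
  commands=[
    {"travel":[0,-0.1,0],"delta_rot":[0,0,0.05],"gripper":-1},
    {"travel":[0.01,-0.2,0],"delta_rot":[0,0,0.1],"gripper":-1},
    {"travel":[0.02,-0.3,0],"delta_rot":[0,0,0.15],"gripper":-1},
    {"travel":[0.03,-0.4,0],"delta_rot":[0,0,0.2],"gripper":-1},
    {"travel":[0.04,-0.5,0],"delta_rot":[0,0,0.25],"gripper":-1},
    {"travel":[0.05,-0.6,0],"delta_rot":[0,0,0.3],"gripper":-1},
    {"travel":[0.06,-0.7,0],"delta_rot":[0,0,0.35],"gripper":-1},
    {"travel":[0.07,-0.8,0],"delta_rot":[0,0,0.4],"gripper":-1},
    {"travel":[0.08,-0.9,0],"delta_rot":[0,0,0.45],"gripper":-1},
    {"travel":[0.08,-1,0],"delta_rot":[0,0,0.49],"gripper":-1},
    {"travel":[0.08,-1,0],"delta_rot":[0,0,0.511],"gripper":-1},
    {"travel":[0.08,-1,0],"delta_rot":[0,0,0.511],"gripper":-1},
  ],
)

```text
clock: 10.68
tool_pos: [0.5161, 0.0443, 0.3193]
eef_rot: [0.704, 0.71, -0.001, -0.001]
contact_force: [-0.3, 0.2, -3.8]
opening: 0.267
```

Call:
play_rows(
  commands=[
    {"travel":[-0.25,0,0],"delta_rot":[0,0,0],"gripper":-1},
    {"travel":[-0.5,0,0],"delta_rot":[0,0,0],"gripper":-1},
    {"travel":[-0.75,0,0],"delta_rot":[0,0,0],"gripper":-1},
    {"travel":[-0.95,0,0],"delta_rot":[0,0,0],"gripper":-1},
    {"travel":[-0.95,0,0],"delta_rot":[0,0,0],"gripper":-1},
  ],
)

```text
clock: 11.3
tool_pos: [0.5172, -0.101, 0.3198]
eef_rot: [0.706, 0.709, -0.001, -0.0]
contact_force: [0.3, 1.1, -3.1]
opening: 0.267
```

```bash
python3 go.py .527 -.245 .32 0.4
```

```text
travel [-0.9602  0.0612 -0.    ] rot [-0.0005  0.0005 -0.0009] | t 11.3 pos [ 0.5172 -0.101   0.3198] F [ 0.3  1.1 -3.1] open 0.267 q7 0.16
```

Call:
play_rows(
  commands=[
    {"travel":[-0.25,0.02,0],"delta_rot":[0,0,0],"gripper":-1},
    {"travel":[-0.5,0.04,0],"delta_rot":[0,0,0],"gripper":-1},
    {"travel":[-0.75,0.065,0],"delta_rot":[0,0,-0.002],"gripper":-1},
    {"travel":[-0.96,0.065,0],"delta_rot":[0,0,-0.002],"gripper":-1},
    {"travel":[-0.96,0.065,0],"delta_rot":[0,0,-0.002],"gripper":-1},
    {"travel":[-0.96,0.065,0],"delta_rot":[0,0,-0.002],"gripper":-1},
    {"travel":[-0.96,0.065,0],"delta_rot":[0,0,-0.002],"gripper":-1},
  ],
)

```text
clock: 12.18
tool_pos: [0.5293, -0.2398, 0.3203]
eef_rot: [0.701, 0.713, 0.0, -0.001]
contact_force: [-1.2, -0.3, -3.2]
opening: 0.268
```

```bash
python3 go.py .5275 -.245 .20 0.6
python3 - <<'E'
from h import *
np.set_printoptions(precision=4,suppress=True)
s=snap('scene','s5.png');p=np.array(r.get_state()['tool_pos'])
im=cv2.resize(s['color'][110:270,110:260,::-1],(600,640),interpolation=cv2.INTER_CUBIC)
h=np.array([.5275,-.245,.125])
for P in[h]+[p+[0,0,z] for z in(.019,-.017,-.091)]:
    q=(proj(s,[P])[0]-[110,110]+.5)*4;cv2.circle(im,tuple(int(v) for v in q),3,(0,0,255),-1)
cv2.imwrite('pics/c5.png',im[:600])
uv,P=cloud(s)
m=(abs(P[:,0]-p[0])<.03)&(abs(P[:,1]-p[1])<.025)
for z0,z1 in((-.032,-.012),(-.085,-.07),(-.07,-.05),(-.05,-.03),(-.022,-.012)):
    q=P[m&(P[:,2]>p[2]+z0)&(P[:,2]<p[2]+z1)];
    if len(q): print(z0,len(q),q.min(0)-p,q.max(0)-p,np.median(q,0)-p)
E
```

```text
travel [-0.0354 -0.0124  0.8017] rot [-0.0001 -0.0005  0.0022] | t 12.18 pos [ 0.5293 -0.2398  0.3203] F [-1.2 -0.3 -3.2] open 0.268 q7 0.42
-0.032 98 [-0.0022 -0.0094 -0.0319] [ 0.03    0.0125 -0.0122] [ 0.0092  0.0014 -0.0186]
-0.085 64 [-0.0019 -0.0087 -0.0849] [ 0.0153  0.0124 -0.0701] [ 0.0093  0.0022 -0.0762]
-0.07 98 [ 0.0007 -0.0091 -0.0699] [ 0.0161  0.0126 -0.05  ] [ 0.01    0.002  -0.0592]
-0.05 88 [-0.0005 -0.0092 -0.0498] [ 0.0154  0.0126 -0.0301] [ 0.009   0.0025 -0.041 ]
-0.022 65 [-0.0022 -0.0094 -0.0218] [ 0.03    0.0117 -0.0122] [ 0.0108  0.0018 -0.0167]
```

View pics/c5.png

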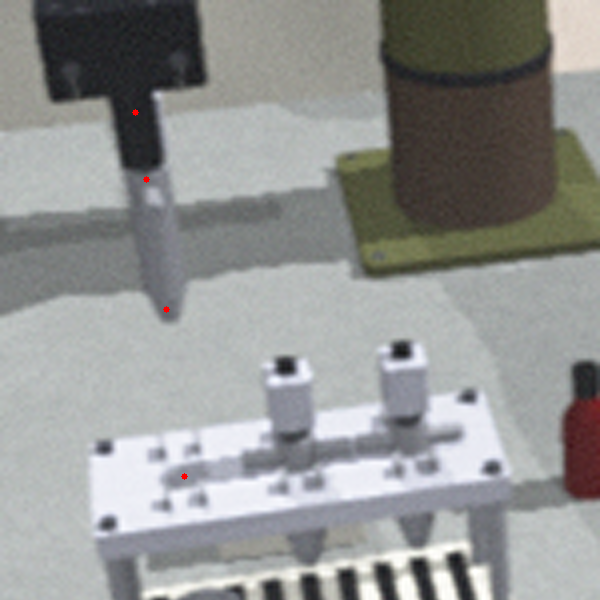

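Run:
```python
from h import *
np.set_printoptions(precision=4,suppress=True)
t=snap('top');s=snap('scene')
b=cv2.imread('pics/top0.png')
f=lambda x,y:[310+(x-320)/4.364-.4,175+y/4.615-.4]
print('top cheeks',atz(t,[f(679,136),f(568,139),f(462,142)],.133))
print('top hole',atz(t,[f(672,137)],.125))
g=lambda x,y:[110+x/4-.4,110+y/4-.4]
print('scene cheeks p0 four',atz(s,[g(158,455),g(193,448),g(162,505),g(198,498)],.133))
print('p1',atz(s,[g(280,488),g(315,483)],.133),'p2',atz(s,[g(397,470),g(428,465)],.133))
# enlarge from saved clean pictures, grid of the predicted cheeks
def ov(c,img,x0,y0,w,h,k):
    im=cv2.resize(img[y0:y0+h,x0:x0+w],None,fx=k,fy=k,interpolation=cv2.INTER_CUBIC)
    a=np.radians(.6);A=np.array([[np.cos(a),-np.sin(a)],[np.sin(a),np.cos(a)]])
    for j in(-62,0,62):
        for sx in(-1,1):
            for sy in(-1,1):
                # inner faces of cheeks: from 18..32 in x at y=+-7.5
                pts=[np.r_[np.array([.527,-.1835])+A@np.array([sx*xx,j+sy*7.5])/1000,.133] for xx in(18,32)]
                q=((proj(c,pts)-[x0,y0]+.5)*k-.5).round().astype(int)
                cv2.line(im,tuple(map(int,q[0])),tuple(map(int,q[1])),(0,0,255),1)
    return im
o1=ov(t,b,310,180,110,52,7);o2=ov(s,s['color'][...,::-1],125,205,115,42,7)
W=800;o1=o1[:, :770];o2=o2[:, :770]
w=max(o1.shape[1],o2.shape[1]);pad=lambda o:cv2.copyMakeBorder(o,0,0,0,w-o.shape[1],cv2.BORDER_CONSTANT)
im=np.vstack([pad(o1),pad(o2)]);print(im.shape);cv2.imwrite('pics/c6.png',cv2.resize(im,(800,min(600,int(im.shape[0]*800/w)))))
```

```text
top cheeks [[ 0.5265 -0.2483  0.133 ]
 [ 0.5262 -0.1847  0.133 ]
 [ 0.5259 -0.1242  0.133 ]]
top hole [[ 0.5263 -0.2464  0.125 ]]
scene cheeks p0 four [[ 0.515  -0.2572  0.133 ]
 [ 0.5128 -0.2383  0.133 ]
 [ 0.5637 -0.2571  0.133 ]
 [ 0.562  -0.2384  0.133 ]]
p1 [[ 0.5635 -0.1956  0.133 ]
 [ 0.5635 -0.1771  0.133 ]] p2 [[ 0.5623 -0.1331  0.133 ]
 [ 0.5617 -0.1162  0.133 ]]
(658, 770, 3)
```

View pics/c6.png

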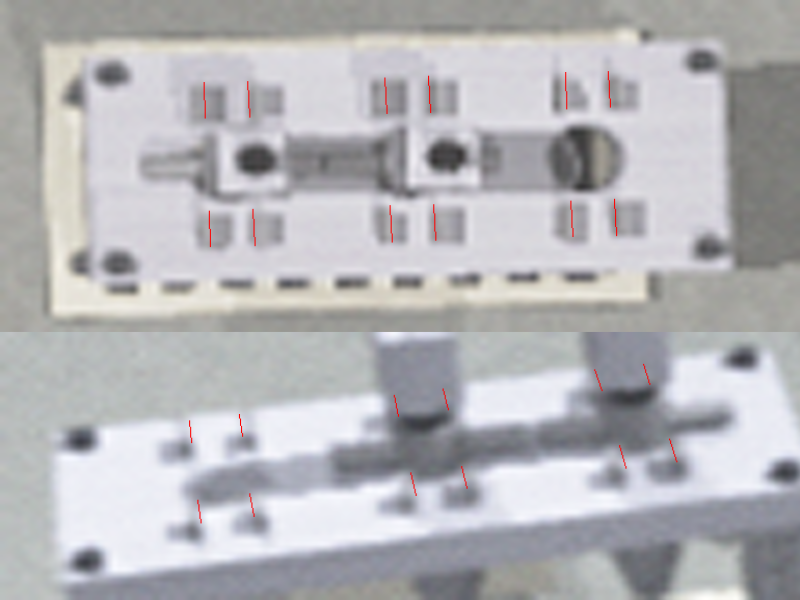

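Call:
play_rows(
  commands=[
    {"travel":[-0.047,-0.015,0.2],"delta_rot":[0,0,0.002],"gripper":-1},
    {"travel":[-0.047,-0.015,0.4],"delta_rot":[0,0,0.002],"gripper":-1},
    {"travel":[-0.047,-0.015,0.55],"delta_rot":[0,0,0.002],"gripper":-1},
    {"travel":[-0.047,-0.015,0.55],"delta_rot":[0,0,0.002],"gripper":-1},
    {"travel":[-0.047,-0.015,0.55],"delta_rot":[0,0,0.002],"gripper":-1},
    {"travel":[-0.047,-0.015,0.55],"delta_rot":[0,0,0.002],"gripper":-1},
  ],
)

```text
clock: 13.08
tool_pos: [0.5275, -0.2494, 0.2393]
eef_rot: [0.704, 0.71, 0.001, 0.001]
contact_force: [0.2, -1.4, -2.6]
opening: 0.273
```

```bash
python3 go.py .527 -.2468 .20 0.6
```

```text
travel [ 0.0175 -0.004   0.2617] rot [ 0.0008  0.0003 -0.0008] | t 13.07 pos [ 0.5275 -0.2494  0.2393] F [ 0.2 -1.4 -2.6] open 0.273 q7 0.43
```

```bash
python3 - <<'E'
from h import *
for i in range(8):
    viewer.snapshot('top');print(np.round(r.get_state()['tool_pos'],4))
E
python3 go.py .527 -.2468 .20 0.6
```

```text
[ 0.5274 -0.2494  0.2391]
[ 0.5272 -0.2493  0.2389]
[ 0.5271 -0.2492  0.2387]
[ 0.527  -0.2493  0.2386]
[ 0.5269 -0.2492  0.2384]
[ 0.5268 -0.2492  0.2383]
[ 0.5268 -0.2491  0.2382]
[ 0.5267 -0.2492  0.2381]
travel [0.0158 0.0019 0.254 ] rot [ 0.      0.     -0.0009] | t 13.47 pos [ 0.5267 -0.2492  0.2381] F [-0.4 -0.1 -3.6] open 0.269 q7 0.43
```

Call:
play_rows(
  commands=[
    {"travel":[0.016,0.002,0],"delta_rot":[0,0,-0.001],"gripper":-1},
    {"travel":[0.016,0.002,0.06],"delta_rot":[0,0,-0.001],"gripper":-1},
    {"travel":[0.016,0.002,0.12],"delta_rot":[0,0,-0.001],"gripper":-1},
    {"travel":[0.016,0.002,0.18],"delta_rot":[0,0,-0.001],"gripper":-1},
    {"travel":[0.016,0.002,0.25],"delta_rot":[0,0,-0.001],"gripper":-1},
    {"travel":[0.016,0.002,0.25],"delta_rot":[0,0,-0.001],"gripper":-1},
  ],
)

```text
clock: 14.22
tool_pos: [0.5263, -0.2464, 0.1993]
eef_rot: [0.703, 0.711, -0.0, -0.001]
contact_force: [0.1, 0.9, -3.3]
opening: 0.27
```

```bash
python3 go.py .527 -.2468 .165 0.6
```

```text
travel [-0.0026  0.0053  0.2288] rot [-0.0007 -0.0003  0.0001] | t 14.22 pos [ 0.5263 -0.2464  0.1993] F [ 0.1  0.9 -3.3] open 0.27 q7 0.44
```

Call:
play_rows(
  commands=[
    {"travel":[0,0.003,0.06],"delta_rot":[0,0,0],"gripper":-1},
    {"travel":[0,0.003,0.12],"delta_rot":[0,0,0],"gripper":-1},
    {"travel":[0,0.003,0.18],"delta_rot":[0,0,0],"gripper":-1},
    {"travel":[0,0.003,0.21],"delta_rot":[0,0,0],"gripper":-1},
    {"travel":[0,0.003,0.21],"delta_rot":[0,0,0],"gripper":-1},
  ],
)

```text
clock: 14.85
tool_pos: [0.5273, -0.2467, 0.1686]
eef_rot: [0.703, 0.711, -0.0, -0.0]
contact_force: [0.1, 0.0, -3.6]
opening: 0.267
```

```bash
python3 go.py .527 -.2468 .151 0.6;python3 - <<'E'
from h import *
s=snap('scene')
cv2.imwrite('pics/c7.png',cv2.resize(s['color'][180:250,130:230,::-1],(800,560),interpolation=cv2.INTER_CUBIC))
E
```

```text
travel [-0.0009 -0.0017  0.1173] rot [-0.0002 -0.0001  0.0001] | t 14.85 pos [ 0.5273 -0.2467  0.1686] F [ 0.1  0.  -3.6] open 0.267 q7 0.44
```

View pics/c7.png

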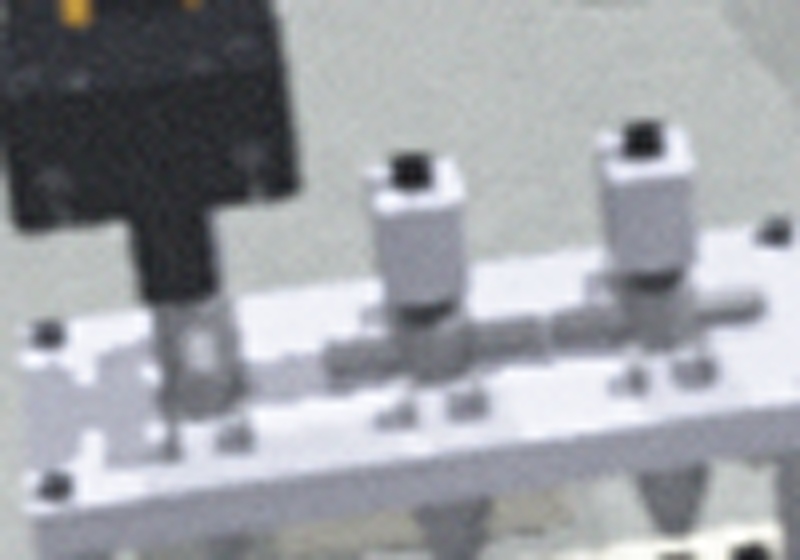

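The body is in the hole. The bar end at (203,355) is above the middle of the cheek gap (170 to 235), so I'll lower it home.

Call:
play_rows(
  commands=[
    {"travel":[0,0,0.03],"delta_rot":[0,0,0],"gripper":-1},
    {"travel":[0,0,0.06],"delta_rot":[0,0,0],"gripper":-1},
    {"travel":[0,0,0.09],"delta_rot":[0,0,0],"gripper":-1},
    {"travel":[0,0,0.115],"delta_rot":[0,0,0],"gripper":-1},
    {"travel":[0,0,0.12],"delta_rot":[0,0,0],"gripper":-1},
    {"travel":[0,0,0.12],"delta_rot":[0,0,0],"gripper":-1},
  ],
)

```text
clock: 15.65
tool_pos: [0.5274, -0.2467, 0.1511]
eef_rot: [0.703, 0.711, 0.0, -0.0]
contact_force: [-0.6, 0.6, -1.1]
opening: 0.267
```

```bash
python3 go.py .527 -.2468 .149 0.6
```

```text
travel [-0.0004 -0.0026  0.014 ] rot [-0.     -0.      0.0001] | t 15.65 pos [ 0.5274 -0.2467  0.1511] F [-0.6  0.6 -1.1] open 0.267 q7 0.44
```

Call:
play_rows(
  commands=[
    {"travel":[0,0,0.007],"delta_rot":[0,0,0],"gripper":-1},
    {"travel":[0,0,0.014],"delta_rot":[0,0,0],"gripper":-1},
    {"travel":[0,0,0.014],"delta_rot":[0,0,0],"gripper":-1},
  ],
)

```text
clock: 16.02
tool_pos: [0.5275, -0.2469, 0.1509]
eef_rot: [0.703, 0.711, 0.0, 0.0]
contact_force: [-3.7, 1.7, 13.4]
opening: 0.27
```

Call:
play_rows(
  commands=[
    {"travel":[0,0,-0.012],"delta_rot":[0,0,0],"gripper":-1},
    {"travel":[0,0,-0.012],"delta_rot":[0,0,0],"gripper":-0.3},
    {"travel":[0,0,-0.012],"delta_rot":[0,0,0],"gripper":0.1},
    {"travel":[0,0,-0.012],"delta_rot":[0,0,0],"gripper":0.3},
    {"travel":[0,0,-0.012],"delta_rot":[0,0,0],"gripper":0.3},
    {"travel":[0,0,-0.2],"delta_rot":[0,0,0],"gripper":0.3},
    {"travel":[0,0,-0.4],"delta_rot":[0,0,0],"gripper":0.3},
    {"travel":[0,0,-0.7],"delta_rot":[0,0,0],"gripper":0.3},
    {"travel":[0,0,-1],"delta_rot":[0,0,0],"gripper":0.3},
    {"travel":[0,0,-1],"delta_rot":[0,0,0],"gripper":0.3},
  ],
)

```text
clock: 17.27
tool_pos: [0.5295, -0.2478, 0.3025]
eef_rot: [0.703, 0.711, 0.002, 0.004]
contact_force: [0.4, -0.0, -1.0]
opening: 0.652
```

Call:
play_rows(
  commands=[
    {"travel":[0,-0.3,0],"delta_rot":[0,0,0],"gripper":0.3},
    {"travel":[0,-0.6,0],"delta_rot":[0,0,0],"gripper":0.3},
    {"travel":[0,-0.7,0],"delta_rot":[0,0,0],"gripper":0.3},
    {"travel":[0,-0.7,0],"delta_rot":[0,0,0],"gripper":0.3},
  ],
)

```text
clock: 17.77
tool_pos: [0.4222, -0.2479, 0.2986]
eef_rot: [0.704, 0.711, 0.0, -0.0]
contact_force: [0.8, 0.6, -0.2]
opening: 0.648
```

Run:
```python
from h import *
np.set_printoptions(precision=4,suppress=True)
s=snap('scene','s8.png');t=snap('top','t8.png')
for c in(t,s):
    uv,P=cloud(c)
    for y in(-.121,-.183,-.246):
        m=(abs(P[:,0]-.53)<.035)&(abs(P[:,1]-y)<.02)&(P[:,2]>.172)&(P[:,2]<.2)
        print(y,m.sum(),np.median(P[m],0),np.percentile(P[m][:,2],95))
    m=(P[:,0]>.54)&(P[:,0]<.58)&(P[:,1]>.15)&(P[:,1]<.24)&(P[:,2]>.175)&(P[:,2]<.25);print('arms',m.sum(),P[m].max(0) if m.any() else '')
print(r.get_state()['contact_force'])
a=cv2.resize(s['color'][150:290,120:400,::-1],(800,400));b=cv2.resize(t['color'][170:240,180:420,::-1],(800,200))
cv2.imwrite('pics/c8.png',np.vstack([a,b]))
```

```text
-0.121 110 [ 0.5261 -0.1208  0.1828] 0.18991170180063846
-0.183 110 [ 0.5272 -0.1823  0.1828] 0.19005464780833647
-0.246 117 [ 0.5273 -0.2448  0.1829] 0.19029091317155994
arms 26 [0.5575 0.2229 0.2082]
-0.121 111 [ 0.534  -0.122   0.1811] 0.1876977617307211
-0.183 112 [ 0.5345 -0.1834  0.1814] 0.18850639274971442
-0.246 122 [ 0.5367 -0.2456  0.1813] 0.18825782026988075
arms 79 [0.5597 0.2242 0.2036]
[-0.2543  0.3879  0.4384]
```

View pics/c8.png

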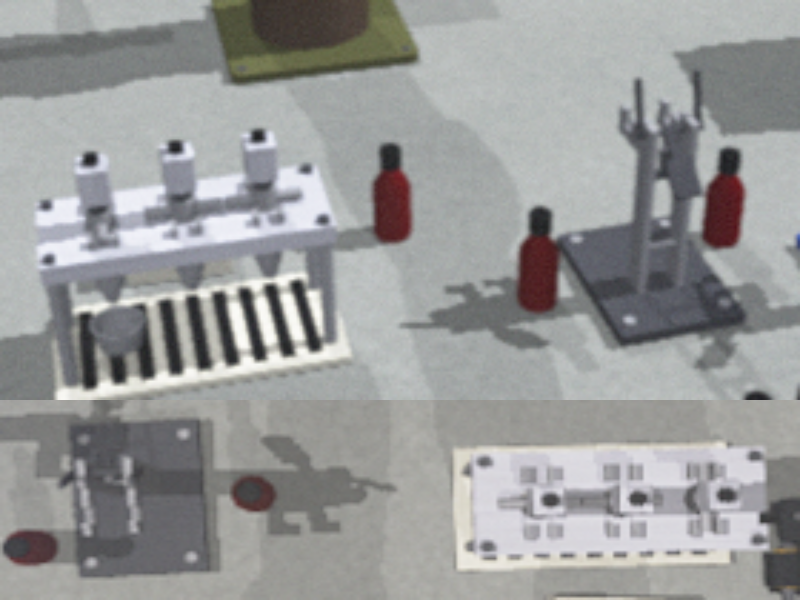

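```bash
python3 -c "
from plant import r
print(r.finish_job())"
```

```text
the job is handed in; nothing more can be done
None
```

The job is done and handed in at about 18 s on the robot's clock. I pressed the keeper's tail down until it snapped open, and the picture showed it staying open before I touched the nozzle. I then lifted the nozzle off the hook, turned it a quarter turn, lowered it into the empty end place of the bridge and let go.

**Last checks, all after release:**
- **Height:** the nozzle's head top measures 0.183 m, the same as its two neighbours. The arm stopped at the predicted home height, with about 13 N of push.
- **Seating:** the nozzle stands upright, and its lug bar looks to be lying along x between the guide cheeks.
- **Rest of the scene:** the keeper is still open, and the other two nozzles and the bottles look unmoved. The gripper is clear and the contact force is near zero.

**Disagreements:**
- **Place position:** the cheeks and the seated heads disagreed by 1–3 mm in y on where the empty place was. I aimed between the two, and the nozzle went in without side force.
- **Neighbours' bars:** the other two nozzles' lug bars lie along y, not between their own cheeks. I left them as they were.

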